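Hang the second nozzle carrier under the first

TASK

Hang the loose blue nozzle carrier below the carrier already hanging on the bench stand: lift it by its orange block, press its wire bail down past the red spring latch of the hook underneath, and let go only when you feel the hook take the load and the latch has snapped shut above the bail. Be gentle with the hook and the stand (never press or pull on them with more than about a kilogram's weight), and leave the two pots and the loose nozzle where they are.

Things in the scene. Friction and masses are not known exactly. Their poses are not given: they have to be found in the camera images.
- grip (a point): Centre of the orange grip block on the loose lower carrier: 20 x 20 mm, 50 mm tall, from 14 to 64 mm above the carrier's underside (this point: 42 mm above it). Axes are the carrier's: z up, x along its bar from the block towards the bail and nozzles, y across.
- carrier: Loose lower carrier, about 0.3 kg: blue bar 200 (x) x 34 (y) x 14 (z) mm, flat on the table. Origin: middle of its underside, axes as for grip. The orange block stands 85 mm to -x of the middle, the wire bail over the middle, two nozzles (22 mm wide, tops 46 mm high) 45 and 77 mm to +x. Hung by the bail it balances level.
- bail (a point): Middle of the top wire of the lower carrier's bail, 128 mm above the underside, 85 mm to +x of and 86 mm above the point grip. The bail is an upright arch of 6 mm steel wire; its straight top wire runs 56 mm along the carrier's y and the opening below is 50 mm wide. Axes as for grip.
- tier_pin (a point): Pin, 325 mm above the table, that carries the upper carrier (blue plate 14 (x) x 120 (y) mm, 39 to 75 mm below the pin; swings a little about y, spring 0.8 Nm/rad). Axes: z up, x from the hook's open side towards the stand's post. Bring the carrier with its x along this x, its block on the -x side.
- tier_low (a point): Middle of the upper carrier's lower edge, 75 mm below the pin. Below it a J hook of 6 mm wire in the x-z plane, clamped at a height that differs each time and is NOT measured: a bail wire lying in its bottom (the seat) has its centre straight below the pin, 60 to 80 mm below this point. It must be found by feel or sight; the hook is rigid, so pressing on builds force at once.
- latch (a joint): Red latch in the hook: 0 shut, grows (to 0.9 rad) when pressed down. Heights over the seat: hook point 33 mm (at x = -19 mm), latch hinge 38 mm (on the shank, x = +14), latch end 22 mm, inside the point. The mouth opens upward, 26 mm wide. A wire pressed straight down at x = -4 needs about 2 to 5 N, opens it about 0.25 rad, slips off about 15 mm over the seat; the latch springs shut above it.
- stand: Fixed bench stand with all it carries. Origin on the table straight below the pin; x towards its post, z up. Its base plate, 120 x 200 x 16 mm, lies 140 to 260 mm to +x.
- post_top (a point): Top of the stand's post (24 mm square), 355 mm above the table, 165 mm to +x of the pin; an 18 mm square arm runs from here to above the pin.
- red_pot: Red empty pot, 96 mm across, 90 mm tall; origin under its centre. Leave alone.
- steel_pot: Grey metal pot, 90 mm across, 85 mm tall; origin under its centre. Leave alone.
- nozzle: Loose brass nozzle, 28 mm across, 42 mm tall; origin under its centre. Leave alone.
There are look-alikes about, which are no part of the job. There is more than one size of the carrier; the one meant has the size given above.

How it is judged:
On the way, in this order (a step that is already met when the one before it is completed fails the run):
1. the carrier is lifted clear of the table (height (world z) of carrier above 0.03 m), for 0.2 s.
2. the bail presses the latch open (value of joint latch above 0.08 rad and contact force between carrier and stand above 0.5 N), for 0.02 s.
3. still held, the bail loads the hook below the shut latch (value of joint latch below 0.1 rad and z of bail in the frame of tier_pin below -0.131 m and horizontal distance between bail and tier_pin below 0.025 m and contact force between carrier and stand above 1.5 N and contact force between the fingers and carrier above 1 N), for 0.3 s.
At the end, for the whole second after the job is handed in: The lower carrier hangs freely and still (under 0.05 m/s) from the upper carrier's hook: its bail lies in the hook, 131 mm or more below the pin and within 25 mm of it sideways, the latch is shut (under 0.1 rad) above it, the carrier is upright within 0.25 rad and released (value of joint latch below 0.1 rad and z of bail in the frame of tier_pin below -0.131 m and horizontal distance between bail and tier_pin below 0.025 m and height (world z) of carrier above 0.02 m and angle between carrier's own z axis and vertical below 0.25 rad and contact force between carrier and stand above 1 N and contact force between the fingers and carrier below 0.1 N and linear speed of carrier below 0.05 m/s); the robot touches nothing.
It fails at once if the carrier is pushed or pulled against the hook or stand with more than 15 N (contact force between carrier and stand above 15 N).
It fails at once if the arm or fingers press on the stand or what it carries with more than 10 N (contact force between any of the arm, the fingers and stand above 10 N).
It fails at once if a pot or the loose nozzle is moved more than 30 mm (distance of any of red_pot, steel_pot, nozzle from where it was at the start of the episode above 0.03 m).
It also fails if it takes over 58 s, if anything falls off the work surface, if the arm or the gripper's body presses on something with over 40 N, if the wrist force passes 120 N, or if a joint passes its speed limit or range.

ROBOT

A 7-joint arm with a two-finger parallel gripper is mounted at the origin on the work surface. World frame = base frame: x ahead of the robot, y to its left, z up, the work surface at z = 0. Lengths are in m, angles in rad, forces in N, time in s.
With the tool pointing down it reaches from about 0.4 to 0.9 m from the base axis. Payload 5.5 kg.
Tool frame: the origin (TCP) lies midway between the tips of the shut fingers; the grasp point (between the pads) lies 19 mm behind it (manip.grip_depth is the distance from the TCP to the grasp point, in m); z points along the fingers, x is the direction in which the jaws open and shut, and the axes are right-handed (so a half turn about z gives the same grasp; the last joint's range is limited). The gripper opens to 92 mm and grips with 3 to 60 N. Pads are 19 mm wide; open, the fingers measure 130 mm over their backs; the gripper's body (75 mm by 190 mm) begins 47 mm behind the grasp point.
Start: joints at [-1.005, 0.501, -0.427, 1.55, 0.221, 1.138, -0.21], TCP at [0.194, 0.62, 0.227] pointing down, gripper open.
Joint ranges: [-2.88, 2.88], [-0.31, 2.03], [-1.54, 1.56], [0.2, 2.42], [-1.41, 4.55], [0.19, 2.02], [-2.57, 2.57]. Speed limits (rad/s): [2.57, 2.57, 3.14, 3.14, 3.14, 3.14, 3.14].

INTERFACE

Orientations are given as a unit quaternion [x, y, z, w].
In Python, from bench import manip, effector, viewer gives the robot as it stands. Calls block until the motion is done:
- manip.move_pose(position, orientation): joint-space move of the TCP to a pose.
- manip.servo_line(position, ori=None, vel=0.15): straight line of the TCP; ori=None keeps the orientation; vel is the mean speed in m/s.
- manip.movej(angles): joint-space move.
- effector.open_jaws() and effector.close(f_grip=None): open the fingers fully, or close them until they stop; f_grip is the grip in N (None keeps the last).
- manip.sleep(seconds).
- manip.solve_ik(position, orientation): joint angles nearest the present ones, or None.
- viewer.get_image(name): name is "scene" or "side" or "wrist"; returns the picture (420x560x3 uint8, red, green, blue); there is no depth.
- viewer.get_calibration(name): a dict with "vfov" (degrees; the focal length in pixels is half the picture's height over the tangent of half this angle, whatever the lens; pixels are square), "cx", "cy" (the principal point, pixels), "dist_coeffs" ([k1, k2, p1, p2, k3] as OpenCV has them; the pictures are not rectified), "eye" and "attitude" of the camera in the world. Camera axes: x right, y down, z forward; pixel columns grow to the right and rows downward; lengths in m; the calibration is good to about 2 mm. A picture is of the moment at which its call begins: read the wrist's pose just before it. get_calibration takes no time and is no camera call; for the wrist camera it gives the pose at the moment of the call.
A pose or a line that the arm cannot do raises manip.PlanningError and nothing moves.
- manip.hand_in(): hands the job in, once; it reports no verdict.
Readings, each from a call of its own:
- manip.current_clock(): time.
- manip.current_q(): joint angles.
- manip.current_joint_velocities(): joint speeds.
- manip.current_tau(): joint torques, N m.
- manip.current_tool_pos(): TCP position.
- manip.current_tcp_rot(): TCP orientation.
- manip.current_force(): force on the tool from outside, world axes, zero at the start.
- manip.current_wrist_torque(): the same for the moment, N m.
- manip.current_finger_gap(): finger opening in m.
Only numpy, scipy, OpenCV 4.12 (cv2) and the standard library are available. Lean on these libraries where they do the work, as an engineer would, in place of code of your own. Each camera call takes 0.05 s, during which the arm holds its last target. There are 200 camera calls.

## Working session

There is one attempt and no reset: what is moved stays moved. The work goes in short steps, each a Python script; the robot and the scene stay as the last script left them, time stands still between calls to the robot, and variables do not carry over. Pictures are saved under pics/ and viewed, about 8 in all and at most 12, crops included, and the job is handed in when it is done.

```bash
ls; mkdir -p pics; python3 - <<'E'
from bench import manip, effector, viewer
import cv2
for n in("scene","side","wrist"):
    c=viewer.get_calibration(n);print(n,c)
    cv2.imwrite(f"pics/{n}0.png",viewer.get_image(n)[:,:,::-1])
print(manip.current_tool_pos(),manip.current_tcp_rot(),manip.current_clock(),manip.current_force(),manip.current_finger_gap())
E
```

```text
pics
scene {'vfov': 42.54382005884958, 'cx': 272.3404384622496, 'cy': 215.82824506725922, 'dist_coeffs': array([0.04326726, 0.        , 0.        , 0.        , 0.        ]), 'eye': array([1.39908642, 0.40398842, 1.46598987]), 'attitude': array([ 0.48676587,  0.8072187 , -0.28647437, -0.17143335])}
side {'vfov': 52.41411994936932, 'cx': 274.1498675980563, 'cy': 203.63346971608314, 'dist_coeffs': array([0.01852745, 0.        , 0.        , 0.        , 0.        ]), 'eye': array([0.34220064, 0.57564771, 1.02076856]), 'attitude': array([-0.1297655 ,  0.93630396, -0.32359482,  0.04221618])}
wrist {'vfov': 59.48499179356721, 'cx': 283.80001362680184, 'cy': 214.8348418655666, 'dist_coeffs': array([-0.09995704,  0.        ,  0.        ,  0.        ,  0.        ]), 'eye': array([0.11644869, 0.64262914, 0.38310112]), 'attitude': array([0.79659965, 0.58567193, 0.08761028, 0.12141588])}
[0.19370472 0.61990438 0.22590469] [ 8.05647316e-01  5.92394987e-01 -6.21420992e-04  4.42373778e-04] 0.15 [-0.35027893  0.06478525 -0.65505782] 0.09211311896903378
```

View pics/scene0.png

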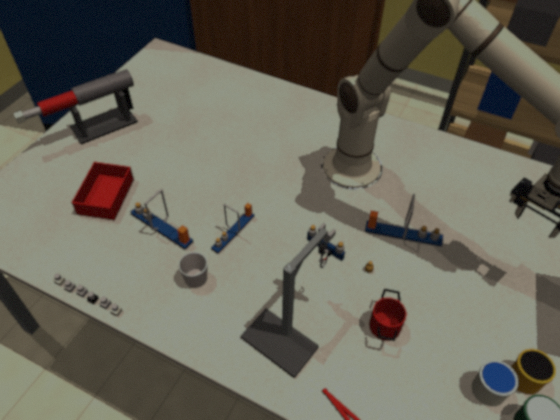

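View pics/side0.png

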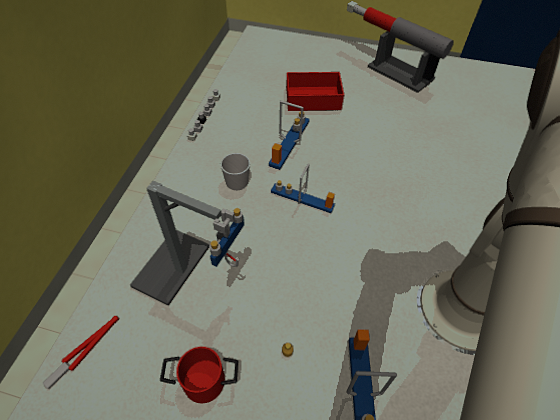

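Scene view: three loose carriers (around (160,220), (233,230), (404,233)) and the stand arm end at (325,232). I'll zoom in for exact pixels.

```bash
cat > h.py <<'E'
import numpy as np, cv2
from scipy.spatial.transform import Rotation as R
from bench import viewer
CAL={n:viewer.get_calibration(n) for n in("scene","side")}
def cam(c):
    c=CAL[c] if isinstance(c,str) else c
    f=210/np.tan(np.radians(c["vfov"]/2))
    return np.array([[f,0,c["cx"]],[0,f,c["cy"]],[0,0,1.]]),np.asarray(c["dist_coeffs"]),np.asarray(c["eye"]),R.from_quat(c["attitude"])
def ray(c,px):
    K,d,e,r=cam(c); u=cv2.undistortPoints(np.array([[px]],float),K,d)[0,0]
    return e,r.apply([u[0],u[1],1.])
def onz(c,px,z):
    e,v=ray(c,px); return e+v*(z-e[2])/v[2]
def proj(c,P):
    K,d,e,r=cam(c); q=r.inv().apply(np.atleast_2d(P)-e)
    return cv2.projectPoints(q,np.zeros(3),np.zeros(3),K,d)[0][:,0]
def tri(obs):
    A=np.zeros((3,3));b=np.zeros(3)
    for c,px in obs:
        e,v=ray(c,px);v/=np.linalg.norm(v);M=np.eye(3)-np.outer(v,v);A+=M;b+=M@e
    return np.linalg.solve(A,b)
E
python3 - <<'E'
import cv2
a=cv2.imread("pics/scene0.png");cv2.imwrite("pics/s1.png",cv2.resize(a[185:385,190:450],None,fx=3,fy=3,interpolation=cv2.INTER_CUBIC))
a=cv2.imread("pics/side0.png");cv2.imwrite("pics/d1.png",cv2.resize(a[90:310,140:400],None,fx=2.7,fy=2.7,interpolation=cv2.INTER_CUBIC))
E
```

```text
(no output)
```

View pics/s1.png

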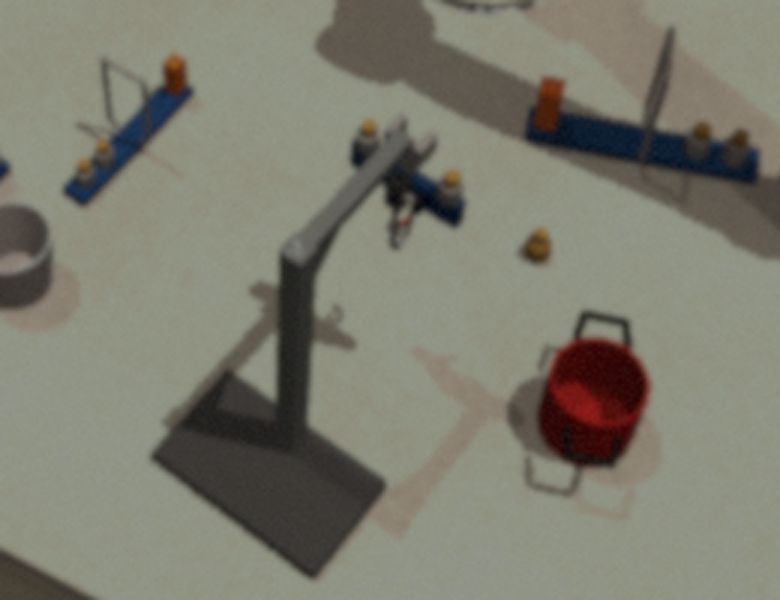

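View pics/d1.png

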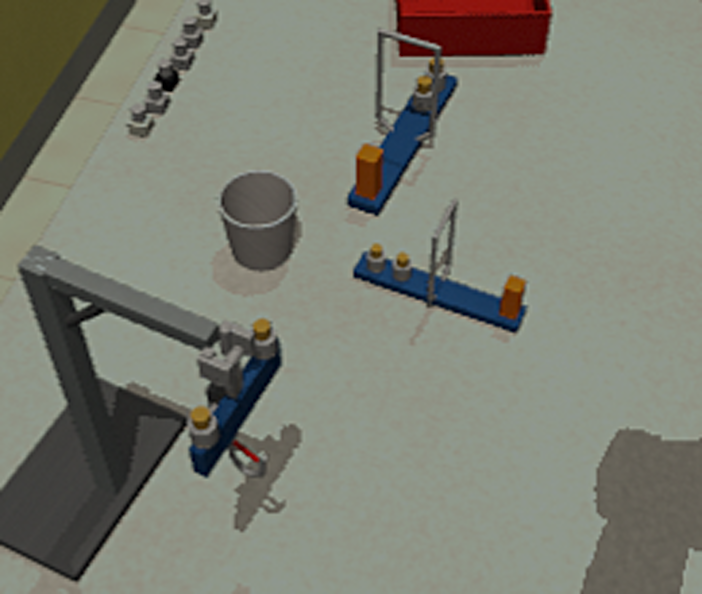

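```bash
python3 - <<'E'
from h import *
S=lambda x,y:("scene",(190+x/3-1/3,185+y/3-1/3)); D=lambda x,y:("side",(140+x/2.7-.3,90+y/2.7-.3))
pl=lambda o,z:onz(o[0],o[1],z)[:2]
def L(n,a,b,z=.014):
    p,q=pl(a,z),pl(b,z);print(n,p.round(3),q.round(3),np.linalg.norm(p-q).round(3))
L("C low edge",S(526,133),S(757,181)); L("C end",S(758,153),S(757,181))
L("B scene",S(85,203),S(192,97),0.0);L("B side",D(356,275),D(520,329),0.)
L("A side",D(376,212),D(457,88),0.)
L("A scene",("scene",(130,212)),("scene",(189,246)),0.)
# block tops
for n,o in [("Ctop",S(551,82)),("Btop",S(175,58)),("Btop side",D(514,283)),("Atop side",D(369,152))]: print(n,pl(o,.064))
print("Ctop side",onz("side",(362,335),.064))
# stand
print("base corners",[pl(o,.016).round(3) for o in (S(228,372),S(385,485),S(313,575),S(153,456))])
print("base side",[pl(o,.016).round(3) for o in (D(188,420),D(76,577))])
print("posttop tri",tri([S(297,247),D(40,262)]), pl(S(297,247),.355),pl(D(40,262),.355))
E
```

```text
C low edge [0.265 0.157] [0.209 0.405] 0.255
C end [0.171 0.395] [0.209 0.405] 0.039
B scene [ 0.572 -0.24 ] [ 0.386 -0.209] 0.189
B side [ 0.574 -0.24 ] [ 0.378 -0.215] 0.198
A side [ 0.578 -0.341] [ 0.534 -0.586] 0.248
A scene [ 0.568 -0.604] [ 0.595 -0.34 ] 0.266
Ctop [0.2240232  0.16297579]
Btop [ 0.38937076 -0.22688808]
Btop side [ 0.39355118 -0.22448513]
Atop side [ 0.59668455 -0.37427263]
Ctop side [0.24319101 0.16559727 0.064     ]
base corners [array([0.692, 0.004]), array([0.729, 0.195]), array([0.842, 0.174]), array([ 0.807, -0.017])]
base side [array([0.684, 0.007]), array([0.722, 0.197])]
posttop tri [0.72822931 0.09320443 0.35203964] [0.72918203 0.09262829] [0.72661904 0.097011  ]
```

Carrier B (200 mm long) is the right one; the others are ~250 mm. Block is at about (0.391, -0.226), pin at about (0.568, 0.126), stand yaw about -0.19. Next: close wrist views of both.

```bash
cat >> h.py <<'E'
from bench import manip, effector
def quat(yaw,pitch=0,flip=1):
    "tool z down, tool x along +-y of a frame at yaw; pitch tilts tool z from down towards +x of frame"
    X=np.array([np.cos(yaw),np.sin(yaw),0]);Y=np.array([-X[1],X[0],0]);Z=np.array([0,0,1.])
    z=-Z*np.cos(pitch)+X*np.sin(pitch); x=flip*Y
    return R.from_matrix(np.c_[x,np.cross(z,x),z]).as_quat()
def wcam():
    return viewer.get_calibration("wrist")
def shot(name,fn):
    c=wcam() if name=="wrist" else CAL[name]
    im=viewer.get_image(name)[:,:,::-1].copy();cv2.imwrite("pics/"+fn,im);return c,im
E
python3 - <<'E'
from h import *
c=wcam();T=R.from_quat(manip.current_tcp_rot());p=manip.current_tool_pos()
print("cam in tool",T.inv().apply(c["eye"]-p).round(4),(T.inv()*R.from_quat(c["attitude"])).as_matrix().round(3))
print("tool x",T.as_matrix()[:,0])
for f in(1,-1):
    print(f,"grasp",manip.solve_ik([.391,-.226,.023],quat(-.15,0,f)),"hang",manip.solve_ik([.485,.142,.075],quat(-.19,0,f)))
    for pt in(.4,.7,.9):
        for d in(.12,.18,.25):
            pos=np.array([.568,.126,.2])-d*np.array([.982*np.sin(pt),-.19*np.sin(pt),-np.cos(pt)])
            print(f,pt,d,pos.round(3),manip.solve_ik(pos,quat(-.19,pt,f)) is not None)
E
```

```text
cam in tool [-0.0015 -0.0805 -0.1573] [[ 1.    -0.    -0.001]
 [ 0.001  0.955  0.296]
 [ 0.001 -0.296  0.955]]
tool x [ 0.29813559  0.95452231 -0.00152541]
1 grasp [ 0.23806836  0.4735073   0.26621218  2.18755218 -0.24912796  0.50815272
  2.11565563] hang [-0.14779569  0.44026487 -0.22854891  2.03076905  0.15295574  0.68638172
  0.90690678]
1 0.4 0.12 [0.522 0.135 0.311] True
1 0.4 0.18 [0.499 0.139 0.366] True
1 0.4 0.25 [0.472 0.144 0.43 ] True
1 0.7 0.12 [0.492 0.141 0.292] True
1 0.7 0.18 [0.454 0.148 0.338] True
1 0.7 0.25 [0.41  0.157 0.391] False
1 0.9 0.12 [0.476 0.144 0.275] False
1 0.9 0.18 [0.43  0.153 0.312] False
1 0.9 0.25 [0.376 0.163 0.355] False
-1 grasp [ 0.03858894  0.51255411  0.50662023  2.1937568  -0.47952179  0.54191501
 -0.81264656] hang [-0.572042    0.44175449  0.28272361  2.04529096 -0.19108236  0.67896092
 -1.92659993]
-1 0.4 0.12 [0.522 0.135 0.311] True
-1 0.4 0.18 [0.499 0.139 0.366] True
-1 0.4 0.25 [0.472 0.144 0.43 ] True
-1 0.7 0.12 [0.492 0.141 0.292] False
-1 0.7 0.18 [0.454 0.148 0.338] False
-1 0.7 0.25 [0.41  0.157 0.391] False
-1 0.9 0.12 [0.476 0.144 0.275] False
-1 0.9 0.18 [0.43  0.153 0.312] False
-1 0.9 0.25 [0.376 0.163 0.355] False
```

```bash
python3 - <<'E'
from h import *
pos=np.array([.568,.126,.2])-.18*np.array([.982*np.sin(.7),-.19*np.sin(.7),-np.cos(.7)])
manip.move_pose(pos,quat(-.19,.7)); manip.sleep(.3)
c,im=shot("wrist","w1.png"); print(c["eye"],c["attitude"]); np.save("w1.npy",c,allow_pickle=True)
manip.move_pose([.38,-.225,.2],quat(-.15)); manip.sleep(.3)
c,im=shot("wrist","w2.png"); np.save("w2.npy",c,allow_pickle=True)
print(manip.current_clock(),manip.current_tool_pos(),manip.current_force())
a=cv2.imread("pics/w1.png");b=cv2.imread("pics/w2.png")
E
```

```text
[0.29316298 0.17781536 0.40623273] [0.67636799 0.55909181 0.30494229 0.37007147]
4.45 [ 0.38031382 -0.22450175  0.20015175] [ 0.43420523 -0.8873036   0.28363779]
```

View pics/w1.png

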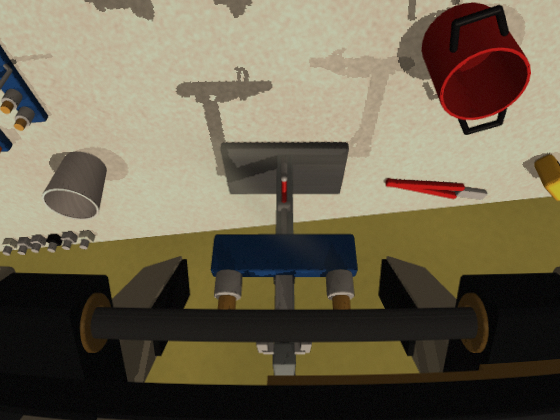

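View pics/w2.png

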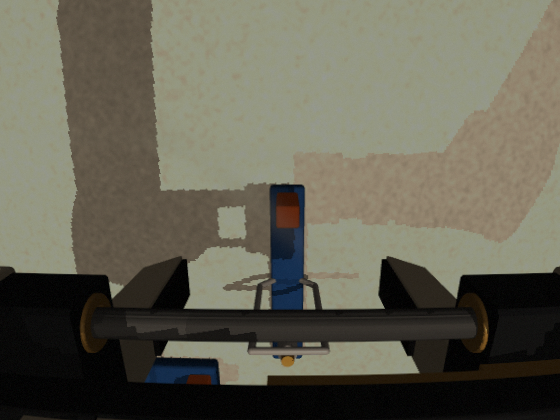

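Wrist view 1 (upside down): plate lower edge at row ~235, hook with red latch at (284,180–230). View 2: block at (287,210), bar vertical in the image, bail at (288,350). Zooming in on both in one picture.

```bash
python3 - <<'E'
import cv2,numpy as np
a=cv2.imread("pics/w1.png")[165:285,205:365];b=cv2.imread("pics/w2.png")[175:365,240:340]
a=cv2.resize(a,None,fx=3,fy=3,interpolation=cv2.INTER_CUBIC);a=cv2.convertScaleAbs(a,alpha=1.7)
b=cv2.resize(b,None,fx=3,fy=3,interpolation=cv2.INTER_CUBIC);b=cv2.convertScaleAbs(b,alpha=1.5)
o=np.zeros((570,780,3),np.uint8);o[:360,:480]=a;o[:,480:]=b;cv2.imwrite("pics/z1.png",o)
E
```

```text
(no output)
```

View pics/z1.png

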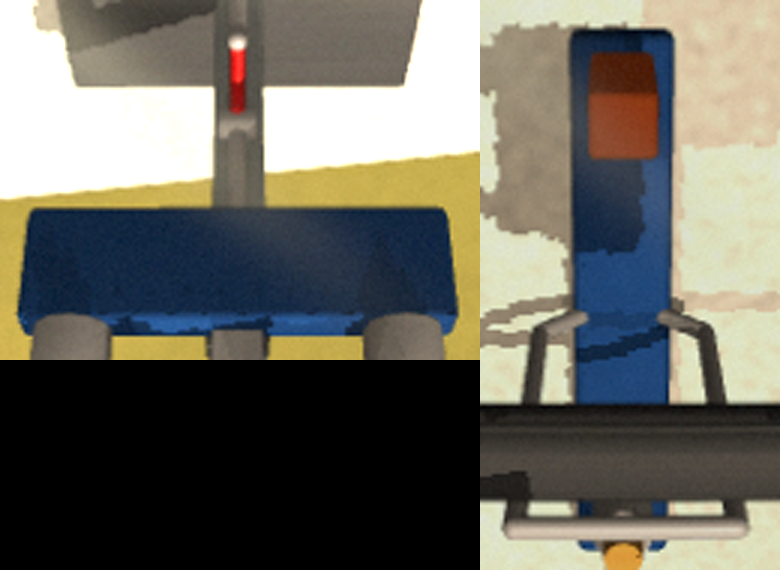

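```bash
python3 - <<'E'
from h import *
from scipy.optimize import least_squares
c1=np.load("w1.npy",allow_pickle=True).item();c2=np.load("w2.npy",allow_pickle=True).item()
A=lambda x,y:(205+x/3-.33,165+y/3-.33);B=lambda x,y:(240+(x-480)/3-.33,175+y/3-.33)
obs=[((-7,60,-75),A(32,209)),((-7,-60,-75),A(444,209)),((-7,60,-39),A(19,313)),((-7,-60,-39),A(457,313))]
def f(p,full=True):
    X=np.array([np.cos(p[2]),np.sin(p[2]),0]);Y=np.array([-X[1],X[0],0])
    L=np.array([o[0] for o in obs]+[(-19,0,p[3]*1000+33),(14,0,p[3]*1000+38)])/1000
    W=np.array([p[0],p[1],.325])+L[:,:1]*X+L[:,1:2]*Y+L[:,2:]*[0,0,1]
    r=proj(c1,W)-np.array([o[1] for o in obs]+[A(237,46),A(237,116)])
    if full: print(r.round(1).tolist())
    return r.ravel()
for sg in(1,):
    s=least_squares(lambda p:f(p,False),[.568,.126,-.19,-.145]);print(s.x);f(s.x)
q=[onz(c2,B(*t),.064)[:2] for t in((589,93),(657,93),(656,158),(591,158))];print(np.array(q).round(4));g=np.mean(q,0)
b1,b2=onz(c2,B(507,527),.128)[:2],onz(c2,B(745,530),.128)[:2];b=(b1+b2)/2
print("grip",g,"bail",b,b1-b2,"dist",np.linalg.norm(b-g),"yaw",np.arctan2(*(b-g)[::-1]), "yaw bail", np.arctan2(*(b1-b2)[::-1])-np.pi/2)
print([onz(c2,B(*t),.014)[:2].round(4) for t in((570,32),(673,32),(571,380),(669,380))])
E
```

```text
[ 0.5544829   0.12737822 -3.32725282 -0.15049637]
[[-1.3, -0.7], [1.1, -0.9], [-1.4, 3.3], [1.2, 3.2], [0.3, 20.8], [0.1, -19.6]]
[[ 0.3814 -0.2329]
 [ 0.3842 -0.2143]
 [ 0.403  -0.2172]
 [ 0.4003 -0.2353]]
grip [ 0.39220348 -0.22494589] bail [ 0.4769357 -0.2371586] [-0.0097544  -0.05882782] dist 0.08560781832243722 yaw -0.14314720751708312 yaw bail -3.3059102682850963
[array([ 0.3744, -0.2391]), array([ 0.3792, -0.2066]), array([ 0.4985, -0.2589]), array([ 0.5036, -0.2245])]
```

```bash
python3 - <<'E'
from h import *
from scipy.optimize import least_squares
c1=np.load("w1.npy",allow_pickle=True).item()
A=lambda x,y:(205+x/3-.33,165+y/3-.33)
S=lambda x,y:(190+x/3-1/3,185+y/3-1/3); D=lambda x,y:(140+x/2.7-.3,90+y/2.7-.3)
O=[(c1,(-7,-60,-75),A(32,209)),(c1,(-7,60,-75),A(444,209)),(c1,(-7,-60,-39),A(19,313)),(c1,(-7,60,-39),A(457,313)),
 (c1,(-19,0,33),A(237,46)),(c1,(14,0,38),A(237,116)),("scene",(165,0,30),S(297,247)),("side",(165,0,30),D(40,262))]
def f(p):
    X=np.array([np.cos(p[2]),np.sin(p[2]),0]);Y=np.array([-X[1],X[0],0]);r=[]
    for i,(c,l,o) in enumerate(O):
        l=np.array(l)/1000
        if i in(4,5): l[2]+=p[3]
        r.append((proj(c,np.array([p[0],p[1],.325])+l[0]*X+l[1]*Y+[0,0,l[2]])[0]-o)*(1 if i<6 else .5))
    return np.ravel(r)
s=least_squares(f,[.568,.126,-.19,-.145],x_scale=.01);print(s.x);print(f(s.x).reshape(-1,2).round(1).tolist())
E
```

```text
[ 0.56728401  0.12496738 -0.18698122 -0.15695551]
[[-1.5, -1.4], [1.3, -1.4], [-1.7, 2.7], [1.4, 2.7], [0.2, -1.0], [0.3, 1.0], [0.3, 0.2], [-0.3, -0.6]]
```

```bash
python3 - <<'E'
from h import *
q=quat(-.15)
manip.servo_line([.392,-.2255,.10],q,vel=.15)
manip.servo_line([.392,-.2255,.023],vel=.08); print("F",manip.current_force())
effector.close(60); print(manip.current_finger_gap(),manip.current_force(),manip.current_tool_pos())
manip.servo_line([.392,-.2255,.053],vel=.05); manip.sleep(.2)
print(manip.current_force(),manip.current_wrist_torque())
manip.servo_line([.392,-.2255,.16],vel=.15); manip.sleep(.5)
print(manip.current_force(),manip.current_wrist_torque(),manip.current_finger_gap(),manip.current_clock())
print(manip.current_tool_pos(), R.from_quat(manip.current_tcp_rot()).as_matrix()[:,0])
c,im=shot("wrist","w3.png");np.save("w3.npy",c,allow_pickle=True)
T=manip.current_tool_pos();X=np.array([np.cos(.15),-np.sin(.15),0]);Y=np.array([-X[1],X[0],0])
P=[T+.085*X+[0,0,.105]+s*.028*Y for s in(-1,0,1)];print(proj(c,P))
a=cv2.imread("pics/w3.png");
for p in proj(c,P): cv2.circle(a,tuple(int(v) for v in p),2,(0,255,0),-1)
cv2.imwrite("pics/w3b.png",cv2.convertScaleAbs(a,alpha=1.4))
E
```

```text
F [-0.16923384  0.67149868  0.2470606 ]
0.019163388926347304 [-0.17541938  0.95150466  1.15128995] [ 0.39195472 -0.22525183  0.02295358]
[ 0.46459481 -0.72702531 -4.01972104] [ 0.0289813   0.27821344 -0.03873509]
[ 0.24594364  0.0175005  -2.13202988] [ 0.06250862  0.24637569 -0.04158312] 0.0196547040856314 9.825
[ 0.3919552  -0.22538758  0.15980603] [1.49338910e-01 9.88786038e-01 2.45379016e-04]
[[206.73853696 631.14923388]
 [288.35971467 634.9734324 ]
 [369.7263072  630.29553365]]
```

View pics/w3b.png

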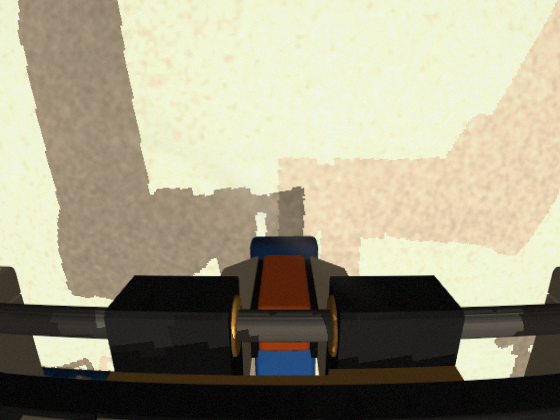

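```bash
cat >> h.py <<'E'
PIN=np.array([.5673,.125,.325]);YAW=-.187
X=np.array([np.cos(YAW),np.sin(YAW),0]);Y=np.array([-X[1],X[0],0])
def tcp(bx,bz,by=0): "TCP so that bail is at bx,by,bz relative to pin"; return PIN+(bx-.085)*X+by*Y+np.array([0,0,bz-.105])
E
python3 - <<'E'
from h import *
print("pot",onz("side",(235,187),0.))
manip.servo_line([.385,-.05,.16],quat(-.17),vel=.15)
manip.servo_line([.385,.03,.125],quat(YAW),vel=.15)
manip.servo_line(tcp(-.09,-.098),quat(YAW),vel=.12); manip.sleep(.5)
print(manip.current_tool_pos(),tcp(-.09,-.098),manip.current_force(),manip.current_wrist_torque(),manip.current_clock())
T=manip.current_tool_pos();out=[]
for n,k in(("scene",3),("side",3)):
    c,im=shot(n,n+"4.png");p=proj(n,[T+.085*X+[0,0,.105]+s*.028*Y for s in(-1,1)]+[PIN+[0,0,-.155]])
    u,v=p[0].astype(int);u0,v0=u-60,v-70;print(n,u0,v0,p)
    a=cv2.resize(im[v0:v0+190,u0:u0+130],None,fx=3,fy=3,interpolation=cv2.INTER_CUBIC);out.append(cv2.convertScaleAbs(a,alpha=1.4))
cv2.imwrite("pics/z4.png",np.hstack(out))
E
```

```text
pot [ 0.68954614 -0.22623477  0.        ]
[0.39537815 0.15744945 0.12201539] [0.39535088 0.15753461 0.122     ] [-0.24155296 -0.61559526 -2.57472624] [0.06248618 0.27682755 0.0402792 ] 13.65
scene 274 159 [[334.11318396 229.14170634]
 [350.36480946 238.82686662]
 [322.722538   265.48042044]]
side 211 185 [[271.48556192 255.54948756]
 [259.44578724 276.28144826]
 [230.73965143 262.87078619]]
```

View pics/z4.png

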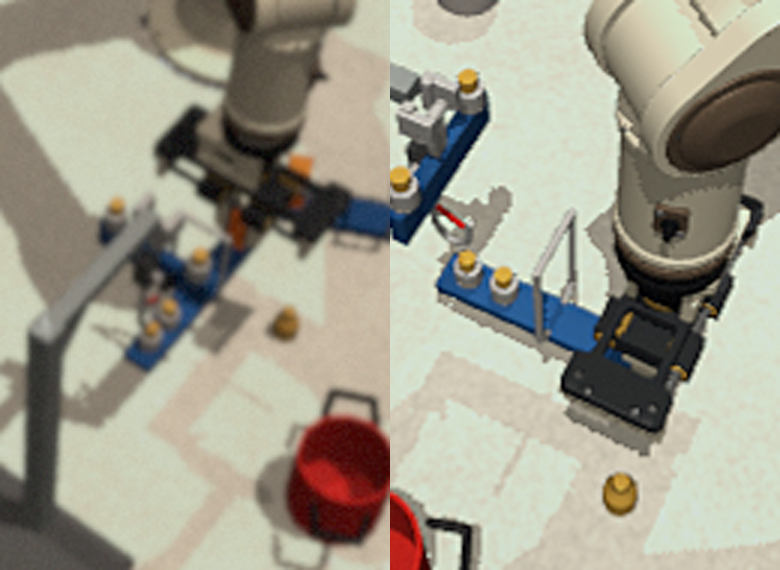

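Side view: bail corners at (272,256) and (260,277) match the prediction (271.5,255.5)/(259.4,276.3), so there's no slip in the grip. Checking the seat height against the latch pixels in this view, then moving over the mouth.

```bash
python3 - <<'E'
from h import *
for s in(-.135,-.145,-.15,-.155):
    print(s,proj("side",[PIN+.014*X+[0,0,s+.038],PIN-.017*X+[0,0,s+.022],PIN-.002*X+[0,0,s-.006], PIN-.019*X+[0,0,s+.033]]).round(1).tolist())
manip.servo_line(tcp(-.04,-.098),vel=.08); F=manip.current_force();print(F)
manip.servo_line(tcp(-.004,-.098),vel=.04); manip.sleep(.4);print(manip.current_force(),manip.current_tool_pos()-tcp(-.004,-.098),manip.current_clock())
c,im=shot("side","side5.png");c,im2=shot("scene","scene5.png")
a=cv2.resize(im[205:300,185:315],None,fx=6,fy=6,interpolation=cv2.INTER_CUBIC);cv2.imwrite("pics/z5.png",cv2.convertScaleAbs(a,alpha=1.4))
E
```

```text
-0.135 [[223.2, 246.9], [236.0, 256.2], [231.0, 260.1], [236.5, 253.9]]
-0.145 [[223.6, 249.3], [236.3, 258.5], [231.4, 262.3], [236.8, 256.3]]
-0.15 [[223.8, 250.5], [236.5, 259.7], [231.5, 263.4], [236.9, 257.5]]
-0.155 [[224.0, 251.7], [236.6, 260.8], [231.7, 264.5], [237.1, 258.6]]
[ 0.78314599 -0.97067949 -2.84470399]
[ 0.08467208  0.35235671 -3.57991855] [-1.24594713e-05  5.96585120e-06  4.80503873e-05] 15.975
```

View pics/z5.png

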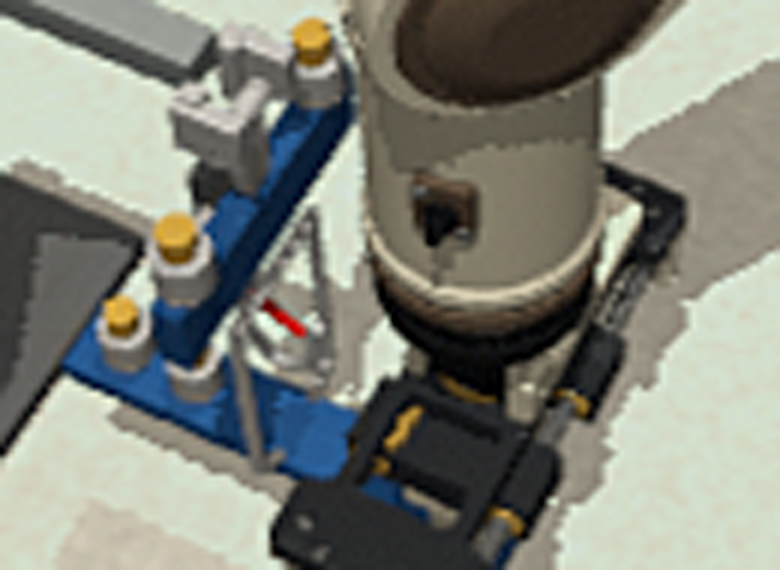

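The bail wire is over the mouth below the plate, with the hook inside the opening. Pressing down in small steps with force feedback.

```bash
python3 - <<'E'
from h import *
def F(n=4):
    f=[]
    for _ in range(n): manip.sleep(.01); f.append(manip.current_force())
    return np.mean(f,0)
F0=F(30);print("F0",F0.round(2));bz=-.098;peak=0;slipped=False;log=[]
while bz>-.166:
    bz-=.001; manip.servo_line(tcp(-.004,bz),vel=.03); d=F()-F0; log.append((round(bz,3),*d.round(1)))
    if abs(d[2])>7 or np.hypot(d[0],d[1])>6: print("limit");break
    if d[2]>1.6: peak=max(peak,d[2])
    if peak>1.6 and d[2]<.7 and bz<-.112: slipped=True
    if slipped and d[2]>2.2: 
        d=F(10)-F0;print("again",d.round(2))
        if d[2]>1.7: print("seat");break
for l in log: print(*l)
print(manip.current_clock(),peak,slipped,manip.current_wrist_torque())
E
```

```text
F0 [ 0.03 -0.15 -3.04]
again [ 0.24 -0.49  2.74]
seat
-0.099 0.0 0.7 0.1
-0.1 -0.3 -0.1 -0.0
-0.101 0.1 -0.0 0.1
-0.102 -0.2 0.4 -0.0
-0.103 0.2 0.3 0.3
-0.104 -0.1 -0.3 -0.5
-0.105 -0.4 0.0 0.1
-0.106 0.4 -0.1 0.0
-0.107 0.1 0.5 0.2
-0.108 0.1 -0.0 -0.5
-0.109 -0.3 0.5 -0.2
-0.11 -0.1 0.0 -0.3
-0.111 0.0 -0.0 0.3
-0.112 -0.1 0.2 0.1
-0.113 -0.5 -0.2 -0.0
-0.114 0.2 -0.1 -0.1
-0.115 0.0 0.5 -0.2
-0.116 0.1 -0.4 0.1
-0.117 -0.1 0.1 -0.1
-0.118 -0.1 0.3 -0.1
-0.119 -0.1 0.4 0.1
-0.12 0.3 0.2 0.4
-0.121 -0.4 0.1 3.7
-0.122 -0.2 0.1 4.2
-0.123 -0.2 0.5 3.5
-0.124 -0.6 0.2 3.4
-0.125 -0.3 -0.6 3.7
-0.126 -0.2 0.2 2.9
-0.127 -0.5 0.2 3.1
-0.128 -0.3 0.0 3.1
-0.129 -0.4 0.2 3.1
-0.13 -0.3 0.5 3.0
-0.131 -0.8 0.6 2.5
-0.132 -0.6 0.5 2.3
-0.133 -0.3 0.7 2.6
-0.134 -0.4 0.5 2.4
-0.135 -0.2 0.7 2.5
-0.136 -0.4 0.5 2.3
-0.137 -0.8 0.5 1.9
-0.138 -0.2 1.1 1.3
-0.139 -0.6 0.8 0.6
-0.14 0.1 0.6 0.6
-0.141 -0.3 0.3 -0.3
-0.142 0.4 -0.3 -0.1
-0.143 0.1 0.7 -0.4
-0.144 -0.3 0.3 0.3
-0.145 -0.3 0.6 0.3
-0.146 -0.0 0.7 -0.3
-0.147 -0.2 -0.0 0.1
-0.148 0.4 0.0 -0.2
-0.149 0.1 0.2 -0.2
-0.15 -0.0 0.5 0.2
-0.151 -0.2 0.1 0.3
-0.152 0.3 0.5 -0.2
-0.153 -0.3 0.5 0.3
-0.154 -0.0 0.2 0.2
-0.155 0.2 -0.6 2.6
32.5583 4.155745941153578 True [ 0.04778256  0.0366     -0.0515637 ]
```

Textbook trace: the latch took 3–4 N from -121 mm, snapped at about -140 mm, and the seat took load at -155 mm. Holding the load, then releasing.

```bash
python3 - <<'E'
from h import *
manip.sleep(.5);print("held F",np.mean([(manip.sleep(.01),manip.current_force())[1] for _ in range(20)],0),manip.current_finger_gap())
effector.open_jaws();manip.sleep(.3);print("open",manip.current_force(),manip.current_finger_gap())
p=manip.current_tool_pos()
manip.servo_line(p+[0,0,.075],vel=.06);manip.servo_line(p-.04*X+[0,0,.12],vel=.1)
manip.sleep(2.5);print(manip.current_clock(),manip.current_force())
_,i1=shot("side","side6.png");manip.sleep(.4);_,i2=shot("side","side7.png")
print("diff",np.abs(i1.astype(int)-i2)[200:310,180:320].mean())
bar=PIN+[0,0,-.155-.128]
print("bar ends pred",proj("side",[bar+.1*X+.017*Y+[0,0,.014],bar-.1*X+.017*Y+[0,0,.014]])-[185,205])
a=cv2.resize(i2[205:300,185:315],None,fx=6,fy=6,interpolation=cv2.INTER_CUBIC);cv2.imwrite("pics/z6.png",cv2.convertScaleAbs(a,alpha=1.4))
E
```

```text
held F [ 0.11066456 -0.44354733  1.41498842] 0.019635482237542495
open [-0.35838925  0.38155291  0.54577872] 0.09187760906224765
39.3917 [-0.74119291 -0.1438748  -0.09540159]
diff 0.7103679653679653
bar ends pred [[ 11.4528398   70.59057041]
 [ 81.81889487 103.69646505]]
```

View pics/z6.png

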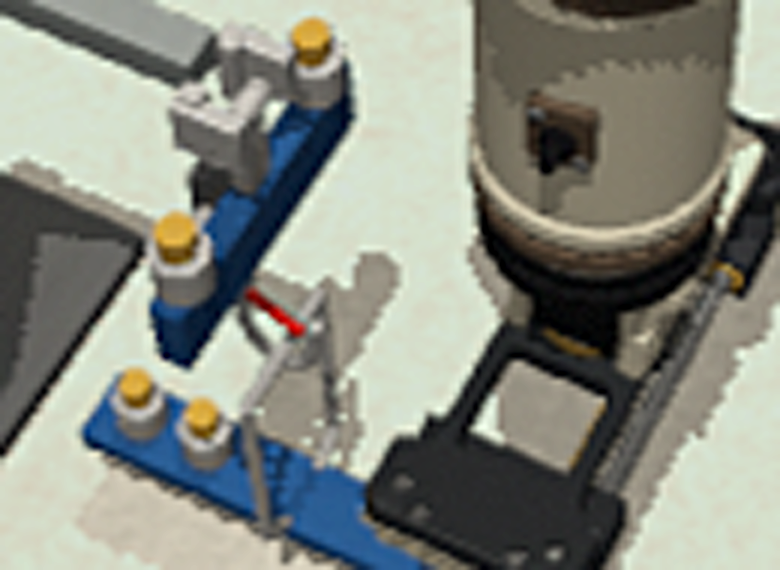

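The carrier hangs still. The bail middle is at crop (285,348), against (274,347) predicted for the seat. The red latch lies over the bail at its original slope, and the gripper is clear.

```bash
python3 -c "
from bench import manip
print(manip.current_force(),manip.current_clock());manip.hand_in()"
```

```text
[ 0.29119473  0.36894627 -0.38807032] 39.8917
the job is handed in; nothing more can be done
```

The 200 mm carrier is hanging from the hook below the upper carrier, with the latch shut above its bail, and I handed the job in at 39.9 s. No verdict is reported, so this rests on my own checks.

- **Pick-up:** Of the three loose carriers, this was the only one about 200 mm long; the other two are about 250 mm. I gripped it by the orange block with 60 N and lifted it without any slip I could see.
- **Hanging:** Pressing down at x = -4 mm, the latch pushed back with at most 4.2 N and let go at about 140 mm below the pin. The seat took the load at 155 mm. I held about 4.5 N on the hook for over 0.5 s before opening the jaws.
- **Last checks:** The picture shows the bail in the hook with the red latch above it at its original slope, and two frames 0.4 s apart show no motion. The gripper is clear, with under 1 N of force noise on the tool. The bail appears about 2 pixels (a few mm) from where I predicted, well within the 25 mm allowed.
- **Disagreement:** The camera fit put the seat at 157 mm, 2 mm lower than felt, and a few plate corners were off by up to 3 pixels.
- **Not measured:** I had no direct reading of the latch angle. I did not check the pots and loose nozzle again at the end, but the arm's path stayed clear of them.

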